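# Park the lapping block in its dust-gated dock

### The arm

A 7-joint arm with a two-finger parallel gripper is mounted at the origin on the work surface. World frame = base frame: x ahead of the robot, y to its left, z up, the work surface at z = 0. Lengths are in m, angles in degrees, forces in N, time in s.
With the tool pointing down it reaches from about 0.35 to 0.9 m from the base axis. Payload 19.9 kg.
Tool frame: the origin (TCP) lies midway between the tips of the shut fingers; the grasp point (between the pads) lies 19 mm behind it (robot.hold_point_z is the distance from the TCP to the grasp point, in m); z points along the fingers, y is the line along which they close (so a half turn about z gives the same grasp; the last joint's range is limited). The gripper opens to 85 mm and grips with 20 to 120 N. Pads are 22 mm wide; open, the fingers measure 114 mm over their backs; the gripper's body (76 mm by 85 mm) begins 54 mm behind the grasp point. The pads swing forward as they close: fully open they stand 13 mm farther back than shut.
Start: joints at [66.778, 23.915, -0.59, 92.452, 0.269, 63.638, -3.037], TCP at [0.222, -0.584, 0.231] pointing down, gripper open.
Joint ranges: [-161.28, 161.28], [-22.2, 115.67], [-73.04, 71.86], [3.21, 147.25], [-68.34, 248.33], [10.77, 114.83], [-161.83, 161.83]. Speed limits (degrees/s): [108.29, 108.29, 136.94, 136.94, 172.46, 172.46, 172.46].

### API

Orientations are given as a 3x3 rotation matrix whose columns are the frame's x, y, z axes.
In Python, from plant import robot, cams, finder gives the robot as it stands.
- The arm moves only by the tool jog_arm, never from a script. Its argument "steps" is a list of rows, each a list of 2 entries, a list of its own where there are three numbers: the shift along the tool's x, y, z in mm, then the turn about the tool's z in rad. In form: [[[dx, dy, dz], turn], ...]. A call has exactly 5 rows; each row shifts and turns the commanded pose from where the row before left it, along the tool's axes as they then stand; what a row does not reach is not made up. A row lasts 1/10 s, in which the tool goes at most 50 mm and 8.59 degrees, less where a joint would pass 70% of its speed; a pose out of reach is approached as far as the arm can. A call with a gripper value outside its range is refused whole. "hand" is the opening, from 0 (shut) to 1 (fully open), set as the call begins (left out, the last holds). The fingers move at their own pace and stop on an object; "grip_force" is the grip in N (left out, the last holds). Time passes only in rows, so rows that do not move let the fingers close, or fill a call up. It gives the time, the measured TCP pose, the force, the opening and the grip force at its end, in the units of the state.
- robot.sense(): the state, without advancing time (a new reading comes with each control period).
- cams.read_camera(name): name is "scene" or "top" or "wrist"; returns the picture (400x640x3 uint8, red, green, blue); there is no depth.
- cams.get_calibration(name): a dict with "fx", "fy", "cx", "cy" (pixels), "rvec" (rotation vector, rad) and "tvec" (3), from world to camera coordinates, as OpenCV has them; the wrist camera has in their place "mount" (4x4, takes a point from camera to tool coordinates, whose origin is the TCP and whose axes are the flange's). Camera axes: x right, y down, z forward; pixel columns grow to the right and rows downward; lengths in m; the calibration is good to about 2 mm. A picture is of the moment at which its call begins: read the wrist's pose just before it. get_calibration takes no time and is no camera call.
- robot.job_done(): hands the job in; it is judged then, once.
Trained networks look in the newest picture that a camera, given by its name, has taken for a name from the list of things; names that differ only in an ending like _2 or _b are one class to them, and where a whole thing is asked for, a point or a joint stands for the part that bears it (a point fixed in the world has none). Each returns a list of dicts, best first, with "confidence" (0 to 1); they miss things now and then, are a little off and sometimes report something else, mostly with a low value. They report only what shows in the picture. A call takes as long as a camera call. They do not tell look-alikes from the thing itself.
- finder.cut_out(query, camera): "region" (400x640 bool, what is visible of it) and "pixel" ([column, row] in pixels, amid what is visible of it).
- finder.place_of(query, camera): "pixel" ([column, row] in pixels: a listed point, or the origin of a listed thing).
The state is a dict: "clock": time; "joints": joint angles; "qvel": joint speeds; "effort": joint torques, N m; "tool_pos": TCP position; "tcp_rot": TCP orientation; "force": force on the tool from outside, world axes, zero at the start; "torque": the same for the moment, N m; "gripper_width": opening from 0.0 (shut) to 1.0 (fully open); "finger_force": force on a finger pad.
Only numpy, scipy, OpenCV 4.12 (cv2) and the standard library are available. Lean on these libraries where they do the work, as an engineer would, in place of code of your own. Each camera call takes 0.05 s, during which the arm holds its last target. There are 200 camera calls.

### The job

Put the lapping block away in its dock: set it at the dock's mouth round nose first, slide it along the bench through the spring gate, and press it home against the rubber end stop with a firm but gentle push, about 10 newtons for a moment and never as much as 22 newtons on dock or stop. Let go with the block resting against the stop and the gate closed behind it, and do not disturb the V-block, the hammer or the tin.

Things in the scene. Friction and masses are not known exactly. Their poses are not given: they have to be found in the camera images.
- block: Hand lapping block: dark iron shoe 64 x 50 x 24 high, square back, half-round nose (radius 25); on it an upright pale wood grip 30 long x 20 wide, up to 87 above the bench. 0.36 to 0.56 kg. Origin under the grip's centre, on the underside; x to the nose (tip x = +34, back x = -30). Starts flat on the bench right of the dock, in one of two places shared with the V-block.
- dock: Low grey guideway fixed to the bench, mouth towards the robot, no floor: the block slides on the bench. Origin on the bench, mid-channel at the gate; x inward (the way the block goes), y left. Walls 34 high. Inner back wall at x = 160. Left wall set back to y = +40 from x = 0 to 60 as the gate's pocket; right wall straight at y = -26.5.
- dock_mouth (a point): Outer end of the dock's mouth on the bench, mid-channel, at dock x = -62, same axes as the dock. The walls narrow from about 68 apart here to 53 apart at dock x = -30, then run straight to the gate. Gate and walls push back low on the block, so held by the sides of its grip it can pitch.
- dock_seat (a point): Start of the seat on the bench, mid-channel, at dock x = 82, same axes. From here inward 53 wide; a slanted lead-in on the left from x = 60 to 82. Clear plastic cover strips (31 to 35 above the bench) run from dock x = 0 to 160, with a slot y = -16 to +16 between them for the grip: the block gets in only through the gate.
- gate (a joint): Angle of the thin steel gate leaf, 57 long, 3 to 26 above the bench, upright hinge at dock x = 0, y = +33. 0 = shut across the channel, up to 1.55 swung inward to the left wall. A spring (0.06 N m shut, 0.11 open) shuts it: pushing through takes some 3 to 6 N, then it leans on the block's left side. It can shut only when the block's back is past dock x = 57.
- stop: End stop with rubber front face, dark block 46 wide x 28 high clamped in the seat; origin on the bench below the middle of its front face, same axes as the dock. Set between dock x = 128 and 142. Home = the nose tip touches this face, block origin 34 short of it; the gate can then shut. It hardly yields: driven 1 to 3 mm too far, it is pressed with some 20 N.
- vblock: Bystander: steel V-block 60 x 45 x 42 high, origin at the centre of its underside. Leave it alone.
- hammer: Bystander: hammer lying on the bench, about 300 long. Leave it alone.
- tin: Bystander: upright tin, diameter 66, 90 high, origin at the centre of its underside. Leave it alone.
There are look-alikes about, which are no part of the job. Of the things that look like the dock, the largest one is meant.

How it is judged:
By the outcome, as a careful person would: the job done as asked, in the order asked, and still so for the second after the job is handed in, with the robot touching nothing.
It also fails if it takes over 72 s, if anything falls off the work surface, if the arm or the gripper's body presses on something with over 40 N, if the wrist force passes 120 N, or if a joint passes its speed limit or range.

## Working session

There is one attempt and no reset: what is moved stays moved. The work goes in short steps, Python scripts to look and compute and a tool call to move; the robot and the scene stay as the last step left them, time stands still between calls to the robot, and variables do not carry over. Pictures are saved under pics/ and viewed, at most 10 in all, crops included, and the job is handed in when it is done.

Besides the shell and the picture viewer there is one more tool, called after ">>>" as a command line: name --argument value ..., lists and objects as JSON in quotes. jog_arm: Moves the arm, as the interface text tells. Its arguments: {"type":"object","properties":{"steps":{"type":"array","items":{"type":"array"}},"hand":{"type":"number"},"grip_force":{"type":"number"}},"required":["steps"]}

```bash
mkdir -p pics; ls
cat > h.py <<'E'
import numpy as np, cv2
from plant import robot, cams, finder
def proj(name,P):
    c=cams.get_calibration(name);K=np.array([[c['fx'],0,c['cx']],[0,c['fy'],c['cy']],[0,0,1.]])
    return cv2.projectPoints(np.array(P,float).reshape(-1,3),np.array(c['rvec'],float),np.array(c['tvec'],float),K,None)[0][:,0]
def ray(name,px,z):
    c=cams.get_calibration(name);R=cv2.Rodrigues(np.array(c['rvec'],float))[0];t=np.array(c['tvec'],float)
    out=[]
    for u,v in np.atleast_2d(px):
        d=R.T@np.array([(u-c['cx'])/c['fx'],(v-c['cy'])/c['fy'],1]);o=-R.T@t
        out.append(o+d*(z-o[2])/d[2])
    return np.array(out)
def save(name,fn,crop=None,scale=1):
    im=cams.read_camera(name)[:,:,::-1]
    cv2.imwrite('pics/full_'+fn,im)
    if crop: im=im[crop[1]:crop[3],crop[0]:crop[2]]
    cv2.imwrite('pics/'+fn,cv2.resize(np.ascontiguousarray(im),None,fx=scale,fy=scale,interpolation=cv2.INTER_CUBIC))
E
python3 - <<'E'
from h import *
for n in ['top','scene']:
    save(n,n+'0.png')
    for q in ['block','dock','dock_mouth','dock_seat','stop','vblock','tin','hammer']:
        for r in finder.place_of(q,n)[:3]:
            print(n,q,np.round(r['pixel'],1),round(r['confidence'],2),np.round(ray(n,r['pixel'],0)[0],4))
print(robot.sense())
E
```

```text
pics
top block [374.  197.1] 0.72 [ 0.4994 -0.1476  0.    ]
top block [290.4 148.5] 0.39 [0.629  0.0831 0.    ]
top dock [230.1 210.7] 0.8 [0.4541 0.2423 0.    ]
top dock [179.3 280.8] 0.79 [0.2629 0.3709 0.    ]
top dock [295.  175.6] 0.59 [0.5539 0.0682 0.    ]
top dock_mouth [305.3 203.4] 0.9 [0.4783 0.038  0.    ]
top dock_mouth [239.1 230.8] 0.69 [0.4002 0.2154 0.    ]
top dock_mouth [180.1 293.5] 0.62 [0.2296 0.3668 0.    ]
top dock_seat [174.8 258.7] 0.87 [0.3212 0.3865 0.    ]
top dock_seat [291.4 147.7] 0.61 [0.6313 0.0804 0.    ]
top dock_seat [221.1 196.3] 0.6 [0.4929 0.2688 0.    ]
top stop [285.7 131.3] 0.59 [0.6771 0.0976 0.    ]
top vblock [402.5 154.9] 0.96 [ 0.6167 -0.224   0.    ]
top tin [202.6 148. ] 0.83 [0.6261 0.3267 0.    ]
top hammer [470.9 259.5] 0.7 [ 0.3386 -0.4052  0.    ]
scene block [273.8 205.5] 0.57 [ 0.4998 -0.1483  0.    ]
scene block [449.8 265.2] 0.5 [0.6304 0.3184 0.    ]
scene dock [457.9 153.2] 0.79 [0.27   0.3625 0.    ]
scene dock [348.9 226.1] 0.67 [0.5434 0.0584 0.    ]
scene dock [418.8 199.4] 0.65 [0.4419 0.2445 0.    ]
scene dock_mouth [
[... 661 characters left out ...]
3, -3.03665081]), 'qvel': array([-0.00330887,  0.0542126 , -0.07815777, -0.04272153,  0.07867789,
       -0.0375753 ,  0.05210608]), 'effort': array([ 1.57057428e-03, -8.64212894e+01,  6.79204222e-01, -4.35219026e+01,
        1.92517386e-02,  1.91979590e-03,  3.49875734e-06]), 'tool_pos': array([ 0.22238779, -0.58407274,  0.23125093]), 'tcp_rot': array([[ 9.34545949e-01,  3.55842469e-01, -7.68303363e-05],
       [ 3.55842474e-01, -9.34545948e-01,  6.44565912e-05],
       [-4.88650870e-05, -8.75771431e-05, -9.99999995e-01]]), 'force': array([0.13589275, 0.22321394, 0.06248271]), 'torque': array([ 0.0218556 , -0.02493704, -0.03499594]), 'finger_force': 0.0, 'gripper_width': 1.0034601506439926}
```

Run:
```python
import cv2
im=cv2.imread('pics/top0.png')[100:260,200:440]
cv2.imwrite('pics/topc.png',cv2.resize(im,None,fx=3.3,fy=3.3,interpolation=cv2.INTER_CUBIC))
im=cv2.imread('pics/scene0.png')[120:310,190:480]
cv2.imwrite('pics/scenec.png',cv2.resize(im,None,fx=2.7,fy=2.7,interpolation=cv2.INTER_CUBIC))
```

```text
(no output)
```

View pics/topc.png

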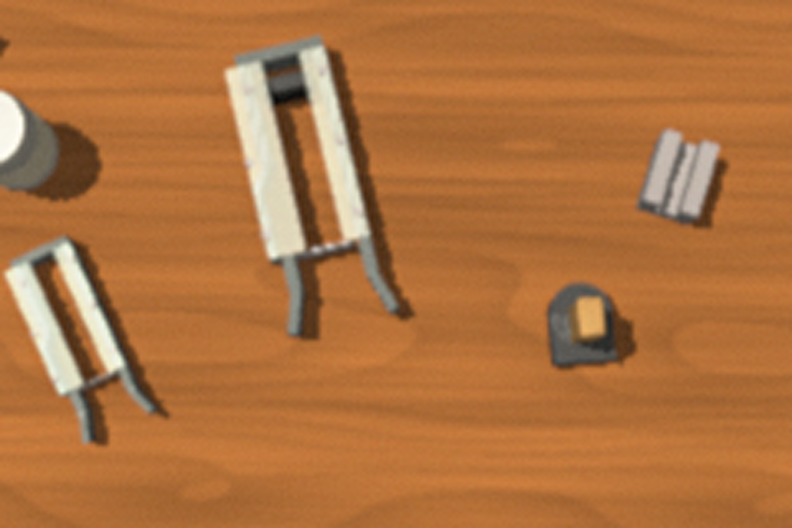

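View pics/scenec.png

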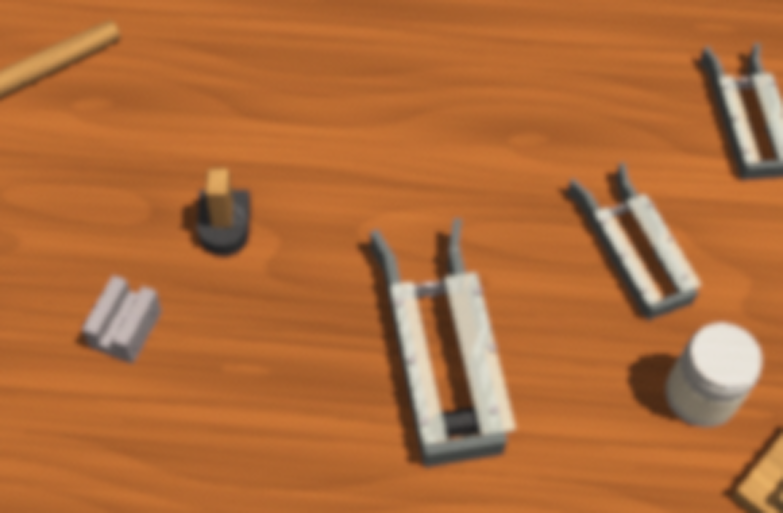

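The top view shows the large dock (top pixels ~300,150) with its mouth towards the robot, and the stop at ~(287,125). The block is at ~(377,198), nose away from the robot, and the V-block at ~(405,153). The other two docks are smaller look-alikes. I'll grip the block's grip front to back, so it can't pitch, and take wrist views on the way.

```bash
cat >> h.py <<'E'
def plan(goal,yaw,n):
    """rows to bring TCP to goal (m), tool y axis at world yaw deg, tool down"""
    s=robot.sense();R=np.array(s['tcp_rot']);p=np.array(s['tool_pos'])
    y0=np.degrees(np.arctan2(R[1,1],R[0,1]));dy=(yaw-y0+90)%180-90
    print('at',np.round(p,4),'yaw',round(y0,2),'dyaw',round(dy,2),'F',np.round(s['force'],1),'t',s['clock'])
    turn=-np.radians(dy)/n; d=(np.array(goal)-p)/n*1000
    for i in range(n):
        a=np.radians(y0+dy*i/n)
        ty=np.array([np.cos(a),np.sin(a),0]);tz=np.array([0,0,-1.]);tx=np.cross(ty,tz)
        print([[round(float(d@tx),1),round(float(d@ty),1),round(float(d@tz),1)],round(float(turn),3)],end=',' if (i+1)%5 else '\n')
def wristcal():
    s=robot.sense();c=cams.get_calibration('wrist');T=np.eye(4);T[:3,:3]=s['tcp_rot'];T[:3,3]=s['tool_pos']
    return c,T@np.array(c['mount'])
def wray(px,z,cal):
    c,M=cal;out=[]
    for u,v in np.atleast_2d(px):
        d=M[:3,:3]@np.array([(u-c['cx'])/c['fx'],(v-c['cy'])/c['fy'],1]);o=M[:3,3]
        out.append(o+d*(z-o[2])/d[2])
    return np.array(out)
def wproj(P,cal):
    c,M=cal;Q=(np.array(P,float).reshape(-1,3)-M[:3,3])@M[:3,:3]
    return np.c_[c['fx']*Q[:,0]/Q[:,2]+c['cx'],c['fy']*Q[:,1]/Q[:,2]+c['cy']]
E
python3 - <<'E'
from h import *
c,M=wristcal();print(c,robot.hold_point_z)
plan((0.46,-0.148,0.26),0,15)
E
```

```text
{'fx': 291.7142098134999, 'fy': 291.7142098134999, 'cx': 316.9575204054986, 'cy': 200.4378649941466, 'mount': array([[-6.86636400e-04, -9.49741360e-01, -3.13034945e-01,
         7.94284791e-02],
       [ 9.99999756e-01, -6.11511045e-04, -3.38169596e-04,
        -6.11027654e-04],
       [ 1.29749325e-04, -3.13035101e-01,  9.49741548e-01,
        -1.42548927e-01],
       [ 0.00000000e+00,  0.00000000e+00,  0.00000000e+00,
         1.00000000e+00]])} 0.0187
at [ 0.2224 -0.5841  0.2313] yaw -69.15 dyaw 69.15 F [0.1 0.2 0.1] t 0.9
[[25.1, -21.5, -1.9], -0.08],[[26.8, -19.4, -1.9], -0.08],[[28.3, -17.2, -1.9], -0.08],[[29.6, -14.9, -1.9], -0.08],[[30.7, -12.5, -1.9], -0.08]
[[31.6, -10.0, -1.9], -0.08],[[32.3, -7.4, -1.9], -0.08],[[32.8, -4.8, -1.9], -0.08],[[33.0, -2.1, -1.9], -0.08],[[33.1, 0.5, -1.9], -0.08]
[[33.0, 3.2, -1.9], -0.08],[[32.6, 5.8, -1.9], -0.08],[[32.0, 8.4, -1.9], -0.08],[[31.2, 11.0, -1.9], -0.08],[[30.3, 13.5, -1.9], -0.08]
```

>>> jog_arm --steps '[[[25.1, -21.5, -2], -0.08], [[26.8, -19.4, -2], -0.08], [[28.3, -17.2, -2], -0.08], [[29.6, -14.9, -2], -0.08], [[30.7, -12.5, -2], -0.08]]'

```text
clock: 1.4
tool_pos: [0.3023, -0.4376, 0.2415]
tcp_rot: [[0.72, 0.694, 0.0], [0.694, -0.72, -0.0], [-0.0, 0.0, -1.0]]
force: [1.4, -0.4, -0.2]
gripper_width: 1.001
finger_force: 0.0
```

>>> jog_arm --steps '[[[31.6, -10, -2], -0.08], [[32.3, -7.4, -2], -0.08], [[32.8, -4.8, -2], -0.08], [[33, -2.1, -2], -0.08], [[33.1, 0.5, -2], -0.08]]'

```text
clock: 1.9
tool_pos: [0.3819, -0.2924, 0.2515]
tcp_rot: [[0.393, 0.92, 0.0], [0.92, -0.393, -0.0], [-0.0, 0.0, -1.0]]
force: [0.9, -0.3, -0.4]
gripper_width: 0.998
finger_force: 0.0
```

>>> jog_arm --steps '[[[33, 3.2, -2], -0.08], [[32.6, 5.8, -2], -0.08], [[32, 8.4, -2], -0.08], [[31.2, 11, -2], -0.08], [[30.3, 13.5, -2], -0.08]]'

```text
clock: 2.4
tool_pos: [0.462, -0.1475, 0.2616]
tcp_rot: [[0.004, 1.0, 0.0], [1.0, -0.004, -0.0], [-0.0, 0.0, -1.0]]
force: [0.4, -0.4, 0.3]
gripper_width: 1.001
finger_force: 0.0
```

Run:
```python
from h import *
cal=wristcal();s=robot.sense();print(s['qvel'].max())
save('wrist','w1.png')
for q in ['block','dock','dock_mouth','dock_seat','stop']:
    for r in finder.place_of(q,'wrist')[:2]: print(q,np.round(r['pixel'],1),round(r['confidence'],2),np.round(wray(r['pixel'],0,cal)[0],4))
np.savez('w1.npz',M=cal[1])
plan((0.58,0.04,0.30),15,10)
```

```text
6.951962333867544
block [345.2 163.1] 0.7 [ 0.5005 -0.1453  0.    ]
at [ 0.4611 -0.1494  0.2612] yaw -0.49 dyaw 15.49 F [-0.6 -0.   0.3] t 2.7
[[19.0, 11.7, -3.9], -0.027],[[18.7, 12.2, -3.9], -0.027],[[18.4, 12.7, -3.9], -0.027],[[18.0, 13.2, -3.9], -0.027],[[17.7, 13.7, -3.9], -0.027]
[[17.3, 14.2, -3.9], -0.027],[[16.9, 14.6, -3.9], -0.027],[[16.5, 15.1, -3.9], -0.027],[[16.1, 15.5, -3.9], -0.027],[[15.7, 16.0, -3.9], -0.027]
```

View pics/w1.png

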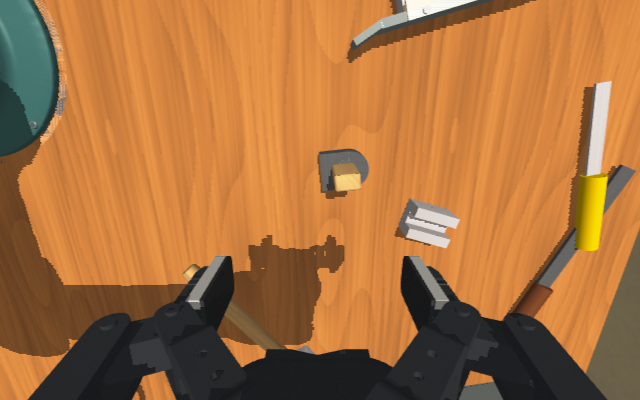

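The wrist view shows the block at (345,165), nose to the right (world +x), the V-block at (428,222) and the big dock's mouth at the top right. Next I look at the dock from above.

>>> jog_arm --steps '[[[38, 24, -8], -0.054], [[37, 25, -8], -0.054], [[36, 27, -8], -0.054], [[34, 29, -8], -0.054], [[32, 31, -8], -0.054]]'

```text
clock: 3.2
tool_pos: [0.58, 0.0419, 0.3016]
tcp_rot: [[-0.26, 0.966, 0.0], [0.966, 0.26, -0.001], [-0.001, -0.0, -1.0]]
force: [0.8, -1.0, 0.7]
gripper_width: 1.0
finger_force: 0.0
```

>>> jog_arm --steps '[[[0, 0, 0], 0], [[0, 0, 0], 0], [[0, 0, 0], 0], [[0, 0, 0], 0], [[0, 0, 0], 0]]'

```text
clock: 3.7
tool_pos: [0.5791, 0.0405, 0.3013]
tcp_rot: [[-0.258, 0.966, -0.0], [0.966, 0.258, -0.0], [-0.0, -0.0, -1.0]]
force: [0.6, 0.1, 0.4]
gripper_width: 1.002
finger_force: 0.0
```

Run:
```python
from h import *
cal=wristcal();s=robot.sense();print(abs(s['qvel']).max(),s['tool_pos'])
save('wrist','w2.png',(120,0,620,330),1.6)
for q in ['dock','dock_mouth','dock_seat','stop','gate']:
    for r in finder.place_of(q,'wrist')[:2]: print(q,np.round(r['pixel'],1),round(r['confidence'],2),np.round(wray(r['pixel'],0,cal)[0],4))
np.savez('w2.npz',M=cal[1])
```

```text
0.21261556718229543 [0.57911009 0.04051945 0.3013264 ]
dock [306.6 145.6] 0.72 [0.5575 0.057  0.    ]
stop [390.7 146. ] 0.88 [0.6803 0.0892 0.    ]Traceback (most recent call last):
  File "<stdin>", line 5, in <module>
ValueError: it knows: block, dock, dock_mouth, dock_seat, hammer, stop, tin, vblock
```

View pics/w2.png

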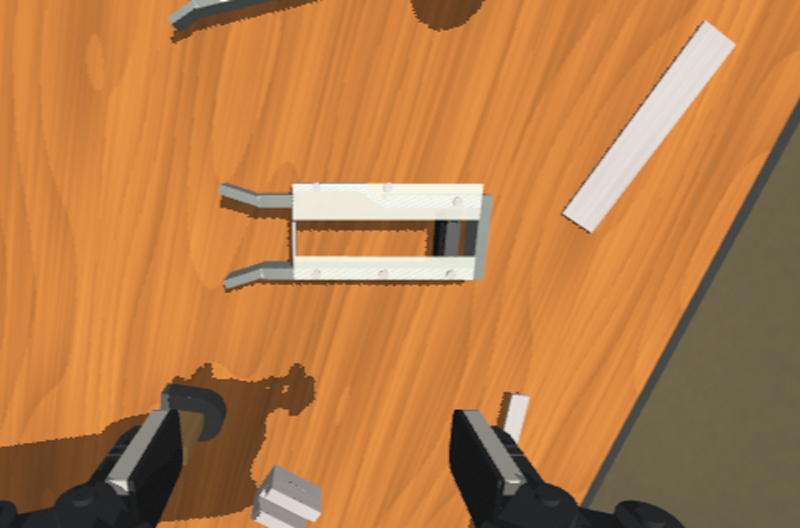

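The dock is clear in the wrist view. In the crop, the slot edges are at rows ~220 and ~256, the near cover edge is at column ~293 and the stop front is at ~436–445. Next I refine these to subpixel.

Run:
```python
from h import *
im=cv2.imread('pics/full_w2.png').astype(float)
M=np.load('w2.npz')['M'];cal=(cams.get_calibration('wrist'),M)
B=im[:,:,0] # blue: white high, wood low
def cross(prof,rising):
    d=np.diff(prof)*(1 if rising else -1);i=d.argmax();lo,hi=sorted([prof[max(i-1,0)],prof[min(i+2,len(prof)-1)]]);t=(lo+hi)/2
    for k in range(max(i-1,0),i+2):
        if (prof[k]-t)*(prof[k+1]-t)<=0 and prof[k]!=prof[k+1]: return k+(t-prof[k])/(prof[k+1]-prof[k])
    return i+.5
def line_h(cols,r0,r1,ris): return np.array([[u,r0+cross(B[r0:r1,u],ris)] for u in cols])
def line_v(rows,c0,c1,ris): return np.array([[c0+cross(B[v,c0:c1],ris),v] for v in rows])
L=line_h(range(310,385,5),131,144,False);Rr=line_h(range(310,385,5),154,167,True)
Lo=line_h(range(310,410,5),108,122,True);Ro=line_h(range(310,410,5),168,180,False)
N1=line_v(range(118,136,2),296,310,True);N2=line_v(range(163,173,2),296,310,True)
def fit(P):
    W=wray(P,0.035,cal)[:,:2];c=np.median(W,0);u=np.linalg.svd(W-c)[2][0];return c,u*np.sign(u[0]+u[1]*0),W
for n,P in dict(L=L,R=Rr,Lo=Lo,Ro=Ro,N=np.r_[N1,N2]).items():
    c,u,W=fit(P);n_=np.array([-u[1],u[0]]);print(n,np.round(c,4),round(np.degrees(np.arctan2(u[1],u[0])),2),'res',np.round(abs((W-c)@n_).max()*1000,2))
for v in (142,148,152): print(v,im[v,385:420].astype(int).mean(1).round().astype(int))
```

```text
Traceback (most recent call last):
FileNotFoundError: [Errno 2] No such file or directory: 'w2.npz'
```

The arm hasn't moved since that picture, so the current pose still applies.

```bash
cat > m.py <<'E'
from h import *
im=cv2.imread('pics/full_w2.png').astype(float)
cal=wristcal();np.savez('w2.npz',M=cal[1])
B=im[:,:,0]
def cross(prof,rising):
    d=np.diff(prof)*(1 if rising else -1);i=d.argmax();t=(prof[max(i-1,0)]+prof[min(i+2,len(prof)-1)])/2
    for k in range(max(i-1,0),min(i+2,len(prof)-1)):
        if (prof[k]-t)*(prof[k+1]-t)<=0 and prof[k]!=prof[k+1]: return k+(t-prof[k])/(prof[k+1]-prof[k])
    return i+.5
def line_h(cols,r0,r1,ris): return np.array([[u,r0+cross(B[r0:r1,u],ris)] for u in cols])
def line_v(rows,c0,c1,ris): return np.array([[c0+cross(B[v,c0:c1],ris),v] for v in rows])
L=line_h(range(310,385,5),131,144,False);Rr=line_h(range(310,385,5),154,167,True)
Lo=line_h(range(310,410,5),108,122,True);Ro=line_h(range(310,410,5),168,180,False)
N=np.r_[line_v(range(118,136,2),296,310,True),line_v(range(163,173,2),296,310,True)]
for n,P in dict(L=L,R=Rr,Lo=Lo,Ro=Ro,N=N).items():
    W=wray(P,0.035,cal)[:,:2];c=np.median(W,0);u=np.linalg.svd(W-c)[2][0];u*=np.sign(u[0] if n!='N' else u[1]);n_=np.array([-u[1],u[0]])
    print(n,np.round(c,4),round(np.degrees(np.arctan2(u[1],u[0])),2),'res',np.round(abs((W-c)@n_).max()*1000,2))
for v in (142,148,152): print(v,im[v,385:420].mean(1).round().astype(int))
E
python3 m.py
```

```text
L [0.6057 0.088 ] 15.0 res 0.07
R [0.6148 0.0578] 14.68 res 0.11
Lo [0.6133 0.1212] 14.75 res 0.3
Ro [0.6382 0.0423] 15.0 res 0.13
N [0.547  0.0805] 105.16 res 0.89
142 [ 76  77  74  75  76  75  53  19  20  21  34  39  39  46  85 104 103 103
 103 103 104 103  92  78  72  69  66  65  64  65  66  65  66 111 149]
148 [141 113  75  74  75  63  35  18  20  28  38  40  34  68  97 103 103 103
 103 103 103  99  84  69  70  68  65  65  65  65  65  64  79 131 156]
152 [144 114  73  76  77  59  25  20  21  33  41  40  36  79 103 103 102 102
 103 102 103  91  74  71  72  67  65  65  64  65  65  64 109 147 156]
```

Run:
```python
from h import *
cal=(cams.get_calibration('wrist'),np.load('w2.npz')['M'])
a=np.radians(14.9);u=np.array([np.cos(a),np.sin(a)]);n=np.array([-u[1],u[0]]);O=np.array([.5532,.0573])
def D(px,z): 
    w=wray(px,z,cal)[0,:2]-O;return np.round([w@u*1e3,w@n*1e3],1)
for r,c1,c2,c3,c4 in [(152,390.3,393.8,397.6,406),(148,390.4,394,398,406.5)]:
    print(r,D((c1,r),0),[D((c2,r),z) for z in(.02,.028)],[D((c3,r),z) for z in(.02,.028)],D((c4,r),.028))
print('backwall',D((417.3,148),.034))
T=lambda x,y,z:[*(O+u*x+n*y),z]
# scene/top check of dock outline
for nme in('top','scene'):
    print(nme,np.round(proj(nme,[T(0,16,.035),T(0,-16,.035),T(0,46,.035),T(160,46,.035),T(160,-36,.035)]),1).tolist())
# grip top fit from wrist picture 1
M=np.load('w1.npz')['M'];im=cv2.imread('pics/full_w1.png');c=(cal[0],M)
sub=im[140:200,300:385];cv2.imwrite('pics/b1.png',cv2.resize(sub,None,fx=8,fy=8,interpolation=cv2.INTER_CUBIC))
```

```text
152 [131.5  -9.8] [array([131.6,  -6.7]), array([129.5,  -5.5])] [array([137.1,  -6.7]), array([134.9,  -5.4])] [146.8  -5.4]
148 [131.2  -3.8] [array([131.4,  -0.9]), array([129.3,   0.2])] [array([137.2,  -0.9]), array([134.9,   0.2])] [147.    0.2]
backwall [160.2   1.1]
top [[-5489.1, 1579.4], [6270.1, -1276.4], [-15870.1, 4100.4], [-1600.9, -3162.9], [258.9, -3633.6]]
scene [[2907.1, -150.1], [15987.3, -2057.5], [3866.5, -290.0], [-96.6, -544.9], [368.5, -532.7]]
```

View pics/b1.png

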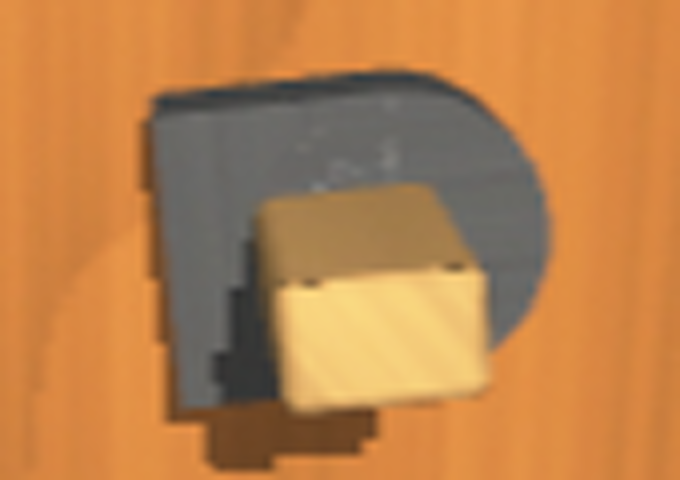

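The crop shows the grip top as a quad with corners (280,283), (487,268), (490,388) and (292,410), and the shoe's back edge from (155,112) to (178,408). The nose points right with a slight yaw.

```bash
cat > b.py <<'E'
from h import *
def block(px_grip,px_back,cal):
    g=wray(px_grip,.087,cal)[:,:2];b=wray(px_back,.024,cal)[:,:2]
    yw=lambda v:round(float(np.degrees(np.arctan2(v[1],v[0]))),1)
    print('grip centre',np.round(g.mean(0),4),'len',np.round(np.linalg.norm(g[1]-g[0])*1e3,1),np.round(np.linalg.norm(g[2]-g[3])*1e3,1),'wid',np.round(np.linalg.norm(g[0]-g[3])*1e3,1),'yaw',yw(g[1]-g[0]),yw(g[2]-g[3]))
    d=b[0]-b[1];print('back mid',np.round(b.mean(0),4),'w',np.round(np.linalg.norm(d)*1e3,1),'yaw',yw(np.array([d[1],-d[0]])))
E
python3 - <<'E'
from b import *
f=lambda P:np.array(P)/8.+[300,140]
cal=(cams.get_calibration('wrist'),np.load('w1.npz')['M'])
block(f([(280,283),(487,268),(490,388),(292,410)]),f([(155,112),(178,408)]),cal)
plan((0.50,-0.145,0.20),5,10)
E
```

```text
grip centre [ 0.4961 -0.1501] len 28.8 28.1 wid 18.5 yaw 4.0 6.4
back mid [ 0.4661 -0.1536] w 50.4 yaw 4.3
at [0.5793 0.0414 0.3013] yaw 15.05 dyaw -10.05 F [0.7 0.3 0.8] t 3.95
[[-15.9, -12.5, 10.1], 0.018],[[-16.2, -12.2, 10.1], 0.018],[[-16.4, -11.9, 10.1], 0.018],[[-16.6, -11.6, 10.1], 0.018],[[-16.8, -11.3, 10.1], 0.018]
[[-17.0, -11.1, 10.1], 0.018],[[-17.2, -10.8, 10.1], 0.018],[[-17.4, -10.4, 10.1], 0.018],[[-17.5, -10.1, 10.1], 0.018],[[-17.7, -9.8, 10.1], 0.018]
```

>>> jog_arm --steps '[[[-32, -25, 22], 0.036], [[-33, -24, 22], 0.036], [[-33, -24, 22], 0.036], [[-35, -23, 22], 0.036], [[-37, -21, 22], 0.036]]'

```text
clock: 4.45
tool_pos: [0.4955, -0.149, 0.1907]
tcp_rot: [[-0.082, 0.997, 0.0], [0.997, 0.082, -0.0], [-0.0, 0.0, -1.0]]
force: [1.9, -1.1, -0.5]
gripper_width: 1.002
finger_force: 0.0
```

>>> jog_arm --steps '[[[0, 0, 0], 0], [[0, 0, 0], 0], [[0, 0, 0], 0], [[0, 0, 0], 0], [[0, 0, 0], 0]]'

```text
clock: 4.95
tool_pos: [0.4969, -0.1469, 0.1916]
tcp_rot: [[-0.084, 0.996, 0.001], [0.996, 0.084, -0.0], [-0.0, 0.001, -1.0]]
force: [0.3, 0.6, 0.2]
gripper_width: 0.996
finger_force: 0.0
```

Run:
```python
from b import *
cal=wristcal();np.savez('w3.npz',M=cal[1])
save('wrist','w3.png',(250,100,400,212),5)
plan((0.496,-0.1505,0.047),4.6,5)
print(np.round(wproj([(0.496,-.1505,.087)],cal)))
```

```text
at [ 0.4968 -0.147   0.1915] yaw 4.82 dyaw -0.22 F [-0.4  0.  -0.3] t 5.0
[[-0.7, -0.2, 28.9], 0.001],[[-0.7, -0.2, 28.9], 0.001],[[-0.7, -0.2, 28.9], 0.001],[[-0.7, -0.2, 28.9], 0.001],[[-0.7, -0.2, 28.9], 0.001]
[[317. 203.]]
```

View pics/w3.png

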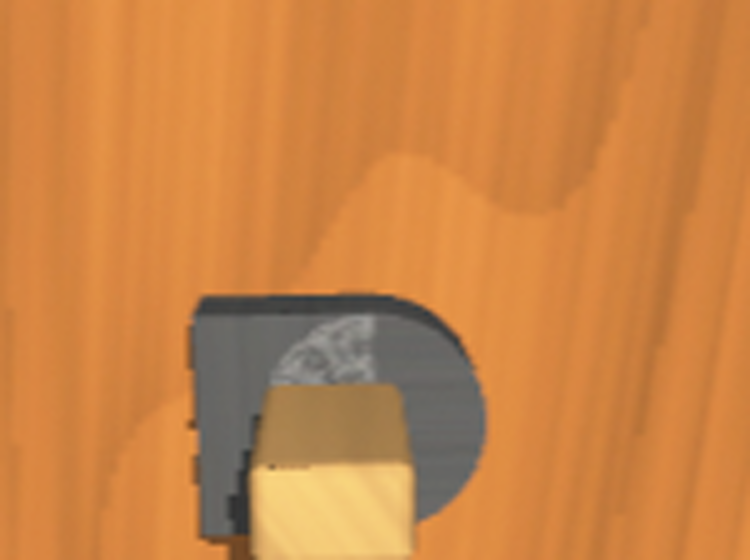

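The block is aligned with the tool, and the grip top is centred at pixel ~(316,204), against (317,203) predicted. I go down and grip.

>>> jog_arm --steps '[[[-0.7, -0.2, 29], 0], [[-0.7, -0.2, 29], 0], [[-0.7, -0.2, 29], 0], [[-0.7, -0.2, 29], 0], [[-0.7, -0.2, 28.5], 0]]'

```text
clock: 5.5
tool_pos: [0.4959, -0.1509, 0.0458]
tcp_rot: [[-0.083, 0.997, 0.0], [0.997, 0.083, 0.0], [0.0, 0.0, -1.0]]
force: [1.2, 0.1, -0.2]
gripper_width: 0.995
finger_force: 0.0
```

>>> jog_arm --steps '[[[0, 0, 0], 0], [[0, 0, 0], 0], [[0, 0, 0], 0], [[0, 0, 0], 0], [[0, 0, 0], 0]]' --hand 0 --grip_force 60

```text
clock: 6.0
tool_pos: [0.4967, -0.1514, 0.0483]
tcp_rot: [[-0.083, 0.997, 0.002], [0.997, 0.083, -0.001], [-0.001, 0.002, -1.0]]
force: [-1.2, 1.3, 10.5]
gripper_width: 0.345
finger_force: 58.8
```

>>> jog_arm --steps '[[[0, 0, 0], 0], [[0, 0, 0], 0], [[0, 0, 0], 0], [[0, 0, 0], 0], [[0, 0, 0], 0]]'

```text
clock: 6.5
tool_pos: [0.4967, -0.1515, 0.0484]
tcp_rot: [[-0.083, 0.997, 0.002], [0.997, 0.083, -0.001], [-0.001, 0.002, -1.0]]
force: [-1.9, 0.8, 10.4]
gripper_width: 0.343
finger_force: 58.8
```

```bash
cat >> h.py <<'E'
A=np.radians(14.9);U=np.array([np.cos(A),np.sin(A)]);Nn=np.array([-U[1],U[0]]);O=np.array([.5532,.0573])
def W(x,y,z): return np.r_[O+U*x/1e3+Nn*y/1e3,z]
def st():
    s=robot.sense();p=s['tool_pos'];d=p[:2]-O;R=s['tcp_rot'];F=s['force'][:2]
    print('t',round(s['clock'],2),'dock x,y',np.round([d@U*1e3,d@Nn*1e3],1),'z',round(p[2]*1e3,1),'yaw',round(float(np.degrees(np.arctan2(R[1,1],R[0,1]))),2),'F in,left,z',np.round([F@U,F@Nn,s['force'][2]],1),'w',round(s['gripper_width'],3),'ff',round(s['finger_force'],1))
E
python3 - <<'E'
from h import *
st();p=robot.sense()['tool_pos']
plan(W(-115,0,p[2]+.03),14.9,10)
E
```

```text
t 6.5 dock x,y [-108.3 -187.2] z 48.4 yaw 4.75 F in,left,z [-1.6  1.2 10.4] w 0.343 ff 58.8
at [ 0.4967 -0.1515  0.0484] yaw 4.75 dyaw 10.15 F [-1.9  0.8 10.4] t 6.5
[[18.3, -4.0, -3.0], -0.018],[[18.4, -3.6, -3.0], -0.018],[[18.4, -3.3, -3.0], -0.018],[[18.5, -3.0, -3.0], -0.018],[[18.5, -2.7, -3.0], -0.018]
[[18.6, -2.3, -3.0], -0.018],[[18.6, -2.0, -3.0], -0.018],[[18.7, -1.7, -3.0], -0.018],[[18.7, -1.3, -3.0], -0.018],[[18.7, -1.0, -3.0], -0.018]
```

>>> jog_arm --steps '[[[0, 0, -10], 0], [[0, 0, -10], 0], [[5, 0, -10], 0], [[15, -3, 0], -0.018], [[22, -4, 0], -0.018]]'

```text
clock: 7.0
tool_pos: [0.4846, -0.1092, 0.077]
tcp_rot: [[-0.119, 0.993, 0.001], [0.993, 0.119, -0.0], [-0.0, 0.001, -1.0]]
force: [0.1, 0.4, -4.8]
gripper_width: 0.343
finger_force: 60.5
```

>>> jog_arm --steps '[[[28, -5, 0], -0.036], [[29, -4, 0], -0.036], [[29, -4, 0], -0.036], [[28, -3, 0], -0.018], [[20, -2, 0], -0.018]]'

```text
clock: 7.5
tool_pos: [0.4407, 0.0216, 0.0765]
tcp_rot: [[-0.264, 0.964, -0.001], [0.964, 0.264, 0.0], [0.001, -0.001, -1.0]]
force: [0.1, -0.7, -4.4]
gripper_width: 0.345
finger_force: 60.4
```

>>> jog_arm --steps '[[[8, 0, 0], 0], [[0, 0, 0], 0], [[0, 0, 0], 0], [[0, 0, 0], 0], [[0, 0, 0], 0]]'

```text
clock: 8.0
tool_pos: [0.4408, 0.0255, 0.0767]
tcp_rot: [[-0.259, 0.966, -0.0], [0.966, 0.259, -0.0], [0.0, -0.0, -1.0]]
force: [-0.1, 0.1, -4.3]
gripper_width: 0.347
finger_force: 60.5
```

Run:
```python
from h import *
st()
plan(W(-112,0,.051),14.9,5)
cal=wristcal();np.savez('w4.npz',M=cal[1]);save('wrist','w4.png',(200,60,500,285),2.6)
```

```text
t 8.0 dock x,y [-116.8   -1.8] z 76.7 yaw 15.0 F in,left,z [-0.   0.1 -4.3] w 0.347 ff 60.5
at [0.4408 0.0255 0.0767] yaw 15.0 dyaw -0.1 F [-0.1  0.1 -4.3] t 8.0
[[0.4, 1.0, 5.1], 0.0],[[0.4, 1.0, 5.1], 0.0],[[0.4, 1.0, 5.1], 0.0],[[0.4, 1.0, 5.1], 0.0],[[0.4, 1.0, 5.1], 0.0]
```

View pics/w4.png

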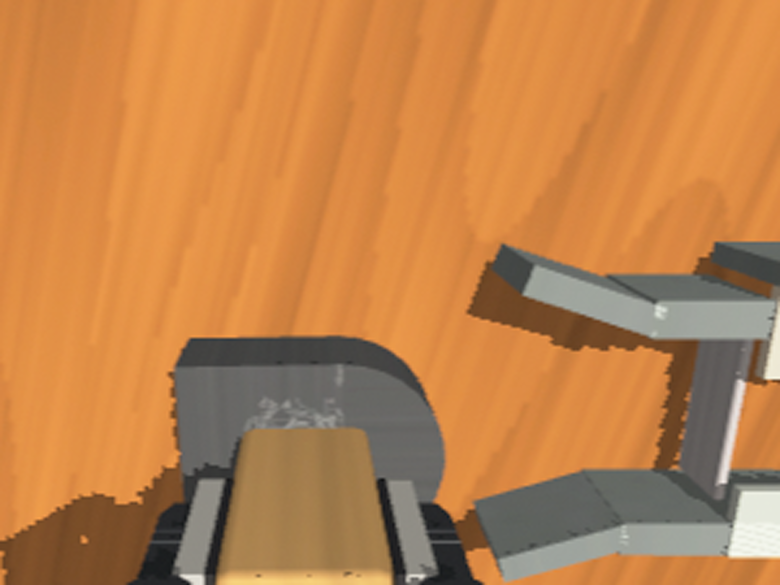

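The block is held level in front of the mouth. The left wall's inner edge is at crop row ~338, the right wall's at ~524 and the shoe's left top edge at ~365. I check the lateral alignment from these.

Run:
```python
from h import *
cal=(cams.get_calibration('wrist'),np.load('w4.npz')['M'])
def D(P,z):
    w=wray(np.array(P)/2.6+[200,60],z,cal)[:,:2]-O;return np.round(np.c_[w@U,w@Nn]*1e3,1).tolist()
print('Lwall',D([(665,339),(765,339)],.034),'Rwall',D([(625,524),(720,523)],.034))
print('shoe left edge',D([(185,366),(330,363)],.0523),'back',D([(178,380),(183,480)],.0523),'nose',D([(442,440)],.0523))
```

```text
Lwall [[-26.2, 25.2], [-0.7, 25.2]] Rwall [[-29.2, -28.0], [-3.0, -27.7]]
shoe left edge [[-145.6, 23.9], [-112.0, 24.7]] back [[-147.4, 20.5], [-147.5, -5.4]] nose [[-84.9, 5.3]]
```

>>> jog_arm --steps '[[[-0.3, 1, 8], 0], [[-0.2, 1, 8], 0], [[-0.2, 1, 7], 0], [[0, 1, 4], 0], [[0, 0, 1], 0]]'

```text
clock: 8.55
tool_pos: [0.4445, 0.0267, 0.0483]
tcp_rot: [[-0.26, 0.966, -0.001], [0.966, 0.26, -0.0], [0.0, -0.001, -1.0]]
force: [-7.2, -1.5, 18.5]
gripper_width: 0.346
finger_force: 62.9
```

>>> jog_arm --steps '[[[0, 0, 0.3], 0], [[0, 0, 0], 0], [[0, 0, 0], 0], [[0, 0, 0], 0], [[0, 0, 0], 0]]'

```text
clock: 9.05
tool_pos: [0.4448, 0.0265, 0.0484]
tcp_rot: [[-0.26, 0.966, 0.0], [0.966, 0.26, 0.0], [0.0, 0.0, -1.0]]
force: [0.2, 0.1, -5.0]
gripper_width: 0.348
finger_force: 60.7
```

```bash
python3 -c "
from h import *
st()"
```

```text
t 9.05 dock x,y [-112.7   -1.9] z 48.4 yaw 15.07 F in,left,z [ 0.2  0.1 -5. ] w 0.348 ff 60.7
```

>>> jog_arm --steps '[[[-0.3, 0, 0.4], 0], [[-0.3, 0, 0.4], 0], [[0, 0, 0.4], 0], [[0, 0, 0], 0], [[0, 0, 0], 0]]'

```text
clock: 9.55
tool_pos: [0.4449, 0.0265, 0.0483]
tcp_rot: [[-0.261, 0.965, 0.0], [0.965, 0.261, -0.0], [-0.0, 0.0, -1.0]]
force: [-12.3, 2.6, 34.2]
gripper_width: 0.343
finger_force: 65.2
```

```bash
python3 -c "
from h import *
st()"
```

```text
t 9.55 dock x,y [-112.6   -1.9] z 48.3 yaw 15.1 F in,left,z [-11.2   5.7  34.2] w 0.343 ff 65.2
```

>>> jog_arm --steps '[[[0, 0, -0.5], 0], [[0, 0, -0.5], 0], [[0, 0, 0], 0], [[0, 0, 0], 0], [[0, 0, 0], 0]]'

```text
clock: 10.05
tool_pos: [0.4449, 0.0259, 0.0483]
tcp_rot: [[-0.26, 0.966, 0.0], [0.966, 0.26, 0.0], [0.0, 0.0, -1.0]]
force: [-2.1, 0.7, 4.6]
gripper_width: 0.348
finger_force: 61.4
```

```bash
python3 -c "
from h import *
st()"
```

```text
t 10.05 dock x,y [-112.7   -2.5] z 48.3 yaw 15.07 F in,left,z [-1.9  1.3  4.6] w 0.348 ff 61.4
```

>>> jog_arm --steps '[[[0, 6, -0.1], 0], [[0, 8, 0], 0], [[0, 8, 0], 0], [[0, 8, 0], 0], [[0, 5, 0], 0]]'

```text
clock: 10.55
tool_pos: [0.4787, 0.0349, 0.0483]
tcp_rot: [[-0.26, 0.966, -0.001], [0.966, 0.26, -0.0], [-0.0, -0.001, -1.0]]
force: [-9.5, -3.0, 16.4]
gripper_width: 0.344
finger_force: 62.6
```

```bash
python3 -c "
from h import *
st()"
```

```text
t 10.55 dock x,y [-77.7  -2.5] z 48.3 yaw 15.06 F in,left,z [-10.   -0.5  16.4] w 0.344 ff 62.6
```

>>> jog_arm --steps '[[[0, 5, 0], 0], [[0, 6, 0], 0], [[0, 6, 0], 0], [[0, 4, 0], 0], [[0, 0, 0], 0]]'

```text
clock: 11.05
tool_pos: [0.4994, 0.0406, 0.0484]
tcp_rot: [[-0.26, 0.966, 0.0], [0.966, 0.26, 0.0], [0.0, 0.0, -1.0]]
force: [1.3, 0.2, 1.4]
gripper_width: 0.344
finger_force: 61.4
```

```bash
python3 -c "
from h import *
st()"
```

```text
t 11.05 dock x,y [-56.3  -2.3] z 48.4 yaw 15.06 F in,left,z [ 1.3 -0.1  1.4] w 0.344 ff 61.4
```

>>> jog_arm --steps '[[[0, 3, 0], 0], [[0, 4, 0], 0], [[0, 4, 0], 0], [[0, 4, 0], 0], [[0, 3, 0], 0]]'

```text
clock: 11.55
tool_pos: [0.5159, 0.045, 0.0484]
tcp_rot: [[-0.26, 0.966, -0.001], [0.966, 0.26, -0.0], [-0.0, -0.001, -1.0]]
force: [-7.6, -2.0, 10.8]
gripper_width: 0.347
finger_force: 62.1
```

>>> jog_arm --steps '[[[0, 2, 0], 0], [[0, 2, 0], 0], [[0, 2, 0], 0], [[0, 0, 0], 0], [[0, 0, 0], 0]]'

```text
clock: 12.05
tool_pos: [0.5215, 0.0464, 0.0484]
tcp_rot: [[-0.26, 0.966, -0.001], [0.966, 0.26, -0.001], [-0.0, -0.001, -1.0]]
force: [-6.4, -1.5, 10.1]
gripper_width: 0.346
finger_force: 62.3
```

```bash
python3 -c "
from h import *
st();cal=wristcal();np.savez('w5.npz',M=cal[1]);save('wrist','w5.png',(200,60,500,285),2.6)"
```

```text
t 12.05 dock x,y [-33.4  -2.3] z 48.4 yaw 15.06 F in,left,z [-6.6  0.2 10.1] w 0.346 ff 62.3
```

View pics/w5.png

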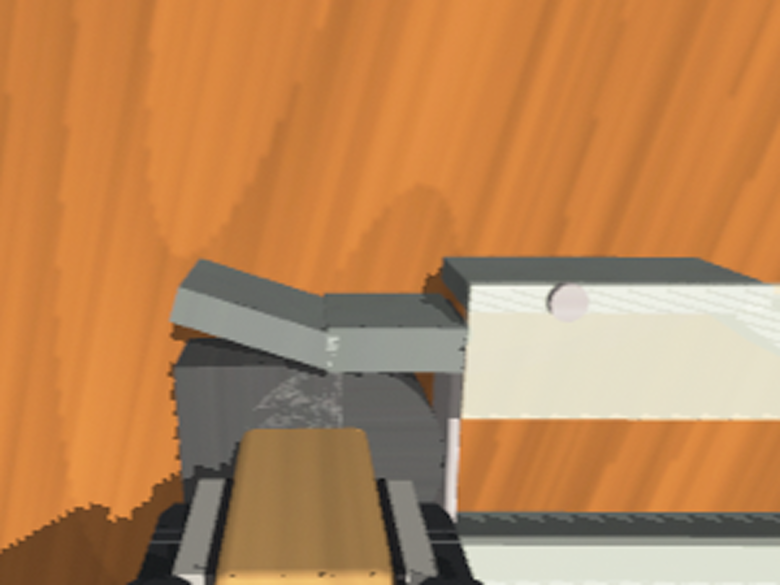

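The nose has reached the gate with no lateral load. I ease the downward pressure and push through.

>>> jog_arm --steps '[[[0, 2, -0.2], 0], [[0, 3, 0], 0], [[0, 3, 0], 0], [[0, 3, 0], 0], [[0, 3, 0], 0]]'

```text
clock: 12.6
tool_pos: [0.5342, 0.0499, 0.0485]
tcp_rot: [[-0.26, 0.966, -0.003], [0.966, 0.26, -0.001], [-0.0, -0.003, -1.0]]
force: [-13.6, -4.1, 16.8]
gripper_width: 0.344
finger_force: 63.0
```

```bash
python3 -c "
from h import *
st()"
```

```text
t 12.6 dock x,y [-20.2  -2.3] z 48.5 yaw 15.06 F in,left,z [-14.2  -0.5  16.8] w 0.344 ff 63.0
```

>>> jog_arm --steps '[[[0, 3, 0], 0], [[0, 3, 0], 0], [[0, 3, 0], 0], [[0, 3, 0], 0], [[0, 2, 0], 0]]'

```text
clock: 13.1
tool_pos: [0.5478, 0.053, 0.0485]
tcp_rot: [[-0.26, 0.966, -0.003], [0.966, 0.26, -0.002], [-0.001, -0.004, -1.0]]
force: [-14.4, -6.3, 17.3]
gripper_width: 0.342
finger_force: 63.0
```

```bash
python3 -c "
from h import *
st()"
```

```text
t 13.1 dock x,y [-6.4 -2.8] z 48.5 yaw 15.04 F in,left,z [-15.5  -2.4  17.3] w 0.342 ff 63.0
```

>>> jog_arm --steps '[[[0, 2, -0.4], 0], [[0, 3, 0], 0], [[0, 3, 0], 0], [[0, 3, 0], 0], [[0, 3, 0], 0]]'

```text
clock: 13.6
tool_pos: [0.5618, 0.0566, 0.0485]
tcp_rot: [[-0.259, 0.966, -0.002], [0.966, 0.259, -0.001], [-0.001, -0.003, -1.0]]
force: [-5.6, -6.2, 2.1]
gripper_width: 0.346
finger_force: 61.5
```

```bash
python3 -c "
from h import *
st()"
```

```text
t 13.6 dock x,y [ 8.1 -2.9] z 48.5 yaw 15.03 F in,left,z [-7.  -4.5  2.1] w 0.346 ff 61.5
```

>>> jog_arm --steps '[[[0, 3, 0], 0], [[0, 3, 0], 0], [[0, 3, 0], 0], [[0, 3, 0], 0], [[0, 3, 0], 0]]'

```text
clock: 14.1
tool_pos: [0.5766, 0.0607, 0.0485]
tcp_rot: [[-0.259, 0.966, -0.002], [0.966, 0.259, -0.001], [-0.001, -0.002, -1.0]]
force: [-3.5, -4.2, 0.5]
gripper_width: 0.341
finger_force: 61.2
```

```bash
python3 -c "
from h import *
st()"
```

```text
t 14.1 dock x,y [23.5 -2.7] z 48.5 yaw 15.04 F in,left,z [-4.4 -3.1  0.5] w 0.341 ff 61.2
```

>>> jog_arm --steps '[[[0, 3, 0], 0], [[0, 3, 0], 0], [[0, 3, 0], 0], [[0, 3, 0], 0], [[0, 3, 0], 0]]'

```text
clock: 14.6
tool_pos: [0.5918, 0.0655, 0.0488]
tcp_rot: [[-0.26, 0.966, -0.0], [0.966, 0.26, 0.0], [0.0, -0.0, -1.0]]
force: [-1.0, -2.0, -5.9]
gripper_width: 0.346
finger_force: 60.5
```

```bash
python3 -c "
from h import *
st()"
```

```text
t 14.6 dock x,y [39.4 -2. ] z 48.8 yaw 15.07 F in,left,z [-1.5 -1.7 -5.9] w 0.346 ff 60.5
```

>>> jog_arm --steps '[[[0, 3, 0], 0], [[0, 3, 0], 0], [[0, 3, 0], 0], [[0, 3, 0], 0], [[0, 3, 0], 0]]'

```text
clock: 15.1
tool_pos: [0.6064, 0.0695, 0.049]
tcp_rot: [[-0.26, 0.966, -0.0], [0.966, 0.26, 0.0], [0.0, 0.0, -1.0]]
force: [-1.0, -1.3, -4.6]
gripper_width: 0.343
finger_force: 60.5
```

```bash
python3 -c "
from h import *
st()"
```

```text
t 15.1 dock x,y [54.5 -1.9] z 49.0 yaw 15.07 F in,left,z [-1.3 -1.  -4.6] w 0.343 ff 60.5
```

>>> jog_arm --steps '[[[0, 2, 0.4], 0], [[0, 3, 0.2], 0], [[0, 3, 0], 0], [[0, 3, 0], 0], [[0, 3, 0], 0]]'

```text
clock: 15.6
tool_pos: [0.6197, 0.0728, 0.0485]
tcp_rot: [[-0.26, 0.966, -0.001], [0.966, 0.26, -0.0], [-0.0, -0.001, -1.0]]
force: [-6.4, -5.6, 5.5]
gripper_width: 0.345
finger_force: 61.8
```

```bash
python3 -c "
from h import *
st()"
```

```text
t 15.6 dock x,y [68.3 -2.1] z 48.5 yaw 15.06 F in,left,z [-7.6 -3.8  5.5] w 0.345 ff 61.8
```

>>> jog_arm --steps '[[[0, 3, 0], 0], [[0, 3, 0], 0], [[0, 3, 0], 0], [[0, 2, 0], 0], [[0, 2, 0], 0]]'

```text
clock: 16.1
tool_pos: [0.6323, 0.0758, 0.0485]
tcp_rot: [[-0.26, 0.966, -0.0], [0.966, 0.26, -0.001], [-0.001, -0.001, -1.0]]
force: [-3.5, -6.9, 2.6]
gripper_width: 0.339
finger_force: 61.4
```

```bash
python3 -c "
from h import *
st()"
```

```text
t 16.1 dock x,y [81.2 -2.5] z 48.5 yaw 15.05 F in,left,z [-5.2 -5.8  2.6] w 0.339 ff 61.4
```

>>> jog_arm --steps '[[[-0.3, 1, 0], 0], [[0, 2, 0], 0], [[0, 2, 0], 0], [[0, 1.5, 0], 0], [[0, 1, 0], 0]]'

```text
clock: 16.6
tool_pos: [0.6397, 0.0778, 0.0485]
tcp_rot: [[-0.26, 0.966, -0.0], [0.966, 0.26, -0.0], [-0.0, -0.0, -1.0]]
force: [-3.8, -4.2, 3.1]
gripper_width: 0.343
finger_force: 61.2
```

```bash
python3 -c "
from h import *
st()"
```

```text
t 16.6 dock x,y [88.9 -2.4] z 48.5 yaw 15.06 F in,left,z [-4.8 -3.   3.1] w 0.343 ff 61.2
```

>>> jog_arm --steps '[[[0, 1, 0], 0], [[0, 1, 0], 0], [[0, 0.5, 0], 0], [[0, 0.5, 0], 0], [[0, 0, 0], 0]]'

```text
clock: 17.1
tool_pos: [0.6425, 0.0787, 0.0485]
tcp_rot: [[-0.26, 0.966, 0.0], [0.966, 0.26, -0.0], [-0.0, -0.0, -1.0]]
force: [-1.8, -4.4, 2.1]
gripper_width: 0.343
finger_force: 61.2
```

```bash
python3 -c "
from h import *
st()"
```

```text
t 17.1 dock x,y [91.8 -2.3] z 48.5 yaw 15.06 F in,left,z [-2.8 -3.8  2.1] w 0.343 ff 61.2
```

>>> jog_arm --steps '[[[0, 0.4, 0], 0], [[0, 0.4, 0], 0], [[0, 0.3, 0], 0], [[0, 0.2, 0], 0], [[0, 0.2, 0], 0]]'

```text
clock: 17.6
tool_pos: [0.6438, 0.0791, 0.0485]
tcp_rot: [[-0.26, 0.966, -0.0], [0.966, 0.26, -0.0], [-0.0, -0.0, -1.0]]
force: [-3.2, -3.1, 2.4]
gripper_width: 0.344
finger_force: 61.3
```

```bash
python3 -c "
from h import *
st()"
```

```text
t 17.6 dock x,y [93.2 -2.3] z 48.5 yaw 15.07 F in,left,z [-3.9 -2.2  2.4] w 0.344 ff 61.3
```

>>> jog_arm --steps '[[[0, 0.3, 0], 0], [[0, 0.3, 0], 0], [[0, 0.3, 0], 0], [[0, 0.1, 0], 0], [[0, 0, 0], 0]]'

```text
clock: 18.1
tool_pos: [0.6448, 0.0793, 0.0485]
tcp_rot: [[-0.26, 0.966, -0.0], [0.966, 0.26, -0.0], [-0.0, -0.0, -1.0]]
force: [-3.5, -4.7, 1.7]
gripper_width: 0.346
finger_force: 61.3
```

```bash
python3 -c "
from h import *
st()"
```

```text
t 18.1 dock x,y [94.2 -2.3] z 48.5 yaw 15.07 F in,left,z [-4.6 -3.7  1.7] w 0.346 ff 61.3
```

>>> jog_arm --steps '[[[0, 0.3, 0], 0], [[0, 0.3, 0], 0], [[0, 0.3, 0], 0], [[0, 0.2, 0], 0], [[0, 0, 0], 0]]'

```text
clock: 18.6
tool_pos: [0.6459, 0.0796, 0.0485]
tcp_rot: [[-0.26, 0.966, -0.0], [0.966, 0.26, -0.0], [-0.0, -0.0, -1.0]]
force: [-3.8, -4.1, 2.1]
gripper_width: 0.342
finger_force: 61.3
```

>>> jog_arm --steps '[[[0, 0.3, 0], 0], [[0, 0.3, 0], 0], [[0, 0.3, 0], 0], [[0, 0.2, 0], 0], [[0, 0, 0], 0]]'

```text
clock: 19.1
tool_pos: [0.647, 0.08, 0.0485]
tcp_rot: [[-0.26, 0.966, -0.0], [0.966, 0.26, -0.0], [-0.0, -0.0, -1.0]]
force: [-3.3, -3.9, 1.6]
gripper_width: 0.348
finger_force: 61.3
```

>>> jog_arm --steps '[[[0, 0.3, 0], 0], [[0, 0.3, 0], 0], [[0, 0.3, 0], 0], [[0, 0.1, 0], 0], [[0, 0, 0], 0]]'

```text
clock: 19.6
tool_pos: [0.6476, 0.0802, 0.0485]
tcp_rot: [[-0.26, 0.966, -0.001], [0.966, 0.26, -0.0], [-0.0, -0.001, -1.0]]
force: [-7.3, -5.6, 5.4]
gripper_width: 0.344
finger_force: 61.7
```

Contact with the stop: force inward is about 8.5 N, of which ~4 N is friction. I add the final press.

>>> jog_arm --steps '[[[0, 0.2, 0], 0], [[0, 0.2, 0], 0], [[0, 0.1, 0], 0], [[0, 0, 0], 0], [[0, 0, 0], 0]]'

```text
clock: 20.1
tool_pos: [0.6477, 0.0802, 0.0485]
tcp_rot: [[-0.26, 0.966, -0.002], [0.966, 0.26, -0.001], [-0.0, -0.002, -1.0]]
force: [-11.2, -5.4, 9.4]
gripper_width: 0.343
finger_force: 62.2
```

>>> jog_arm --steps '[[[0, 0.15, 0], 0], [[0, 0.15, 0], 0], [[0, 0, 0], 0], [[0, 0, 0], 0], [[0, 0, 0], 0]]'

```text
clock: 20.6
tool_pos: [0.6477, 0.0802, 0.0485]
tcp_rot: [[-0.26, 0.966, -0.002], [0.966, 0.26, -0.001], [-0.0, -0.002, -1.0]]
force: [-12.6, -6.4, 11.1]
gripper_width: 0.346
finger_force: 62.5
```

>>> jog_arm --steps '[[[0, -0.3, 0], 0], [[0, -0.2, -0.1], 0], [[0, 0, 0], 0], [[0, 0, 0], 0], [[0, 0, 0], 0]]'

```text
clock: 21.1
tool_pos: [0.6476, 0.0802, 0.0485]
tcp_rot: [[-0.26, 0.966, -0.001], [0.966, 0.26, -0.001], [-0.0, -0.001, -1.0]]
force: [-7.9, -4.0, 5.2]
gripper_width: 0.344
finger_force: 61.8
```

>>> jog_arm --steps '[[[0, 0, 0], 0], [[0, 0, 0], 0], [[0, 0, 0], 0], [[0, 0, 0], 0], [[0, 0, 0], 0]]' --hand 0.75

```text
clock: 21.6
tool_pos: [0.6483, 0.0805, 0.0485]
tcp_rot: [[-0.26, 0.966, 0.0], [0.966, 0.26, 0.0], [0.0, 0.0, -1.0]]
force: [-0.0, 0.7, 0.0]
gripper_width: 0.752
finger_force: 0.0
```

>>> jog_arm --steps '[[[0, 0, -10], 0], [[0, 0, -30], 0], [[0, 0, -40], 0], [[0, 0, -40], 0], [[0, 0, -40], 0]]'

```text
clock: 22.1
tool_pos: [0.648, 0.0805, 0.211]
tcp_rot: [[-0.26, 0.966, 0.0], [0.966, 0.26, 0.0], [0.0, 0.001, -1.0]]
force: [0.4, -0.3, 0.0]
gripper_width: 0.75
finger_force: 0.0
```

>>> jog_arm --steps '[[[-10, 0, -30], 0], [[-10, 0, -20], 0], [[0, 0, 0], 0], [[0, 0, 0], 0], [[0, 0, 0], 0]]'

```text
clock: 22.6
tool_pos: [0.6529, 0.0615, 0.2577]
tcp_rot: [[-0.261, 0.965, -0.001], [0.965, 0.261, 0.0], [0.0, -0.001, -1.0]]
force: [0.5, -0.0, -0.2]
gripper_width: 0.747
finger_force: 0.0
```

```bash
python3 -c "
from h import *
st();cal=wristcal();np.savez('w6.npz',M=cal[1]);save('wrist','w6.png',(180,50,460,260),2.8)"
```

```text
t 22.6 dock x,y [ 97.4 -21.6] z 257.7 yaw 15.1 F in,left,z [ 0.5 -0.2 -0.2] w 0.747 ff 0.0
```

View pics/w6.png

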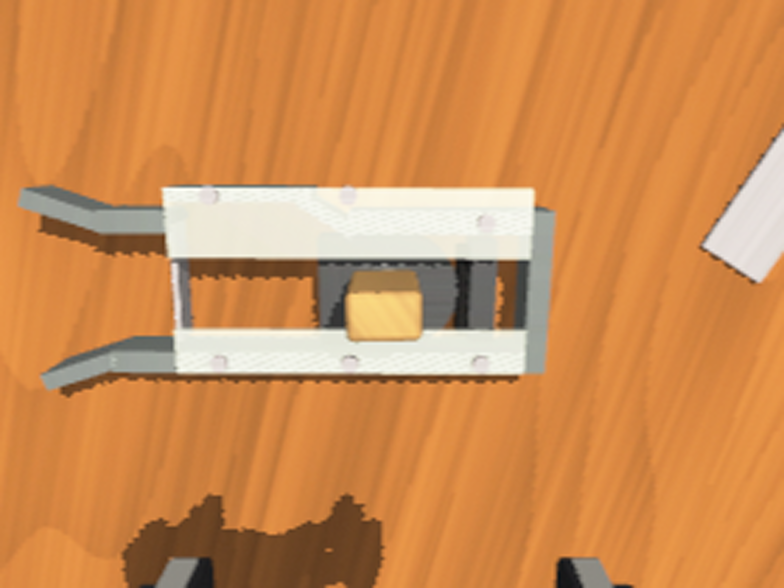

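The wrist view shows the block's nose at crop column ~457 against the stop's rubber face and the gate leaf shut across the channel at column ~180. The gripper is clear, so I hand in.

```bash
python3 -c "
from plant import robot
print(robot.job_done())"
```

```text
the job is handed in; nothing more can be done
None
```

The lapping block is home in the dock, nose against the rubber stop after a press I estimate at 10 N (13.8 N total at the wrist, including bench friction), gate shut behind it and gripper clear; I handed the job in at about 23 s.

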